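# Prop open the hood of the bench fume filter

### The arm

A 6-joint arm with a two-finger parallel gripper is mounted at the origin on the work surface. World frame = base frame: x ahead of the robot, y to its left, z up, the work surface at z = 0. Lengths are in mm, angles in degrees, forces in N, time in s.
With the tool pointing down it reaches from about 375 to 825 mm from the base axis. Payload 5.5 kg.
Tool frame: the origin (TCP) lies between the finger pads; the fingertips stand 17 mm ahead of it and the grasp point (between the pads) lies 2 mm behind it; z points along the fingers, y is the line along which they close (so a half turn about z gives the same grasp; the last joint's range is limited). The gripper opens to 85 mm and grips with 20 to 120 N. Pads are 22 mm wide; open, the fingers measure 114 mm over their backs; the gripper's body (76 mm by 85 mm) begins 54 mm behind the grasp point. The pads swing forward as they close: fully open they stand 13 mm farther back than shut.
Start: joints at [-75.401, 17.962, -2.699, 69.339, 0, 90], TCP at [151.228, -580.625, 248.299] pointing down, gripper open.
Joint ranges: [-152.73, 152.73], [-39.44, 99.34], [-58.76, 71.6], [-118.89, 123.64], [-81.53, 83.1], [-180, 180]. Speed limits (degrees/s): [136.94, 136.94, 172.46, 180, 180, 180].

### API

Orientations are given as [roll, pitch, yaw] about the fixed x, y, z axes, in that order (R = Rz(yaw) Ry(pitch) Rx(roll)).
In Python, from station import robot gives the robot as it stands.
- The arm moves only by the tool arm_command, never from a script. Its argument "plan" is text: rows parted by semicolons, each of 7 numbers parted by spaces: the shift along the tool's x, y, z scaled (see below), then the turn, a rotation vector about the tool's x, y, z scaled (see below), then the opening, from -1 (shut) to 1 (fully open). A call has 1 to 5 rows; each row is the pose to reach, as a shift and turn from the pose commanded when the call began, along the tool's axes at that moment; what a row does not reach only later rows make up. The controller multiplies each number of a shift by 0.08 m and each number of a turn by pi/2 rad. A row lasts 1/12 s, in which the tool goes at most 41.7 mm and 7.16 degrees, less where a joint would pass 70% of its speed; a pose out of reach is approached as far as the arm can. A call with a number of a shift or a turn outside -1 to 1 is refused whole. A call with a gripper value outside its range is refused whole. The fingers move at their own pace and stop on an object; "squeeze" is the grip in N (left out, the last holds). Time passes only in rows, so rows that repeat a pose let the fingers close. It gives the time, the measured TCP pose, the force, the opening and the grip force at its end, in the units of the state.
- robot.read_state(): the state, without advancing time (a new reading comes with each control period).
- robot.read_camera(name): name is "side" or "top" or "wrist"; returns the picture (384x512x3 uint8, red, green, blue); there is no depth.
- robot.calibration(name): a dict with "fov_y" (degrees; the focal length in pixels is half the picture's height over the tangent of half this angle, whatever the lens; pixels are square), "cx", "cy" (the principal point, pixels), "rvec" (rotation vector, rad) and "tvec" (3), from world to camera coordinates, as OpenCV has them. Camera axes: x right, y down, z forward; pixel columns grow to the right and rows downward; lengths in mm; the calibration is good to about 2 mm. A picture is of the moment at which its call begins: read the wrist's pose just before it. calibration takes no time and is no camera call; for the wrist camera it gives the pose at the moment of the call.
- robot.hand_in(): hands the job in; it is judged then, once.
Trained networks look in the newest picture that a camera, given by its name, has taken for a name from the list of things; names that differ only in an ending like _2 or _b are one class to them, and where a whole thing is asked for, a point or a joint stands for the part that bears it (a point fixed in the world has none). Each returns a list of dicts, best first, with "p" (0 to 1); they miss things now and then, are a little off and sometimes report something else, mostly with a low value. They report only what shows in the picture. A call takes as long as a camera call.
- robot.spot_in(name, camera): "position" ([x, y, z] in mm, in world coordinates, good to about 4 mm: the middle of the surface that is visible of it).
- robot.silhouettes(name, camera): "mask" (384x512 bool, what is visible of it).
- robot.mark_of(name, camera): "position" ([x, y, z] in mm, in world coordinates, good to about 4 mm: a listed point, or the origin of a listed thing).
The state is a dict: "time": time; "joint_pos": joint angles; "qd": joint speeds; "joint_torque": joint torques, N m; "tool_pos": TCP position; "orientation": TCP orientation; "ft_force": force on the tool from outside, world axes, zero at the start; "ft_torque": the same for the moment, N m; "gripper_width": opening from 0.0 (shut) to 1.0 (fully open); "grasp_force": force on a finger pad.
Only numpy, scipy, OpenCV 4.12 (cv2) and the standard library are available. Lean on these libraries where they do the work, as an engineer would, in place of code of your own. Each camera call takes 0.05 s, during which the arm holds its last target. There are 200 camera calls.

### The job

The fume filter's cassette is due for a change. Raise the hood by its bar handle and lay it back against its stop so that it stays there by itself, and let go; then swing the prop rod up from the side of the unit. Take the hood again and lower it gently, never letting it fall, until its socket sits fully on the rod's cross pin and the rod carries the hood, let go, and leave the tools and other things on the bench where they are.

Things in the scene. Friction and masses are not known exactly. Their poses are not given: they have to be found in the camera images.
- filter_unit: Low grey sheet-steel box fixed to the bench, 150 (own x) x 215 (own y) x 84 mm tall, open on top under its hood. Origin: centre of its underside, on the bench; own z up. The hood's hinge line runs along own x at own y = +107.5 mm, height 86.5 mm; the hood's -y edge lifts up and over towards +y. The prop rod is outside the +x face.
- hood (a joint): Hood angle, rad: 0 shut, grows as it is raised, 1.80 = laid back on its stop (about 13 deg past upright). The hood (about 0.6 kg) swings freely on its hinge: below about 1.5 rad it falls shut if let go, near 1.8 it leans back and stays. Resting on the propped rod it stands at about 0.74.
- prop_rod (a joint): Prop rod angle, rad: 0 stowed (level, pointing from its pivot to the unit's +y), grows as the free end swings up, most 1.45. Starts at 0 to 0.25. Its pivot is stiff (0.17 N m): it stays where it is left. With its pin seated in the socket it stands at about 1.09; the flared socket draws in a rod left anywhere from 1.04 to 1.20 as the hood comes down.
- hood_handle (a point): Middle of the hood's bar handle: round steel bar, 12 mm diameter, along the unit's x, 100 mm clear between its arms, 262 mm from the hinge line and 6 mm above the plane of the hood's underside. 41 mm gap between bar and hood edge: preset the fingers to about 50 mm. Shut: beyond the unit's -y side, 93 mm up; laid back: on top, 340 mm up. The bar can turn between fingers that stay pointing down.
- hood_hinge (a point): Middle of the hood's hinge line, which runs along the unit's x.
- hood_socket (a point): Where the pin's axis lies when fully in the socket: a downward-open steel pocket (17 mm wide at its floor, flaring to 45 mm, 23 mm deep, 36 mm on the hinge side, 23 mm long along the unit's x) on a bracket at the hood's +x edge. The point is 175 mm from the hinge line, 6 mm below the plane of the hood's underside (the hinge line lies in that plane), 106.5 mm from the unit's middle in x.
- prop_pivot (a point): Pivot of the prop rod, 87 mm in +x and 90 mm in -y from the unit's middle, 64.5 mm up. It turns about the unit's x.
- prop_pin (a point): The point on the axis of the rod's cross pin that goes into the socket. The pin is a round steel bar of 12 mm diameter, 80 mm long, along the unit's x, at the free end of the flat steel rod, 150 mm from the pivot.
- prop_grip (a point): Middle of the free outer part of the same cross pin (36.5 mm farther out in the unit's +x than point prop_pin), where it can be pinched from above across the unit's y; 40 mm clear length, with a small end cap. The pin can turn between the fingers. About 65 mm above the bench when stowed.
- wrench: Bystander: open-ended wrench lying by the prop-rod side. Leave it alone.
- hammer: Bystander: hammer lying by the handle side. Leave it alone.
- angle_iron: Bystander: steel angle offcut, 150 mm. Leave it alone.
- spray_can: Bystander: upright aerosol can, 150 mm tall. Leave it alone.
- cleaner_bottle: Bystander: upright white bottle, 200 mm tall. Leave it alone.
- carton: Bystander: small cardboard box, 70 x 90 x 50 mm. Leave it alone.
- clamp: Bystander: F-clamp lying flat, 200 mm. Leave it alone.
- grinding_disc: Bystander: black grinding disc lying flat, 115 mm. Leave it alone.

How it is judged (in metres and radians):
On the way, in this order (a step that is already met when the one before it is completed fails the run):
1. the hood is laid back on its stop and let go (value of joint hood above 1.65 rad and contact force between the fingers and hood below 0.2 N), for 0.2 s.
2. the prop rod is swung up while the hood stands back (value of joint prop_rod above 0.85 rad and value of joint hood above 1.5 rad), for 0.2 s.
At the end, for the whole second after the job is handed in: The hood stands propped at 0.67 to 0.81 rad, the pin within 9 mm of fully home in the socket, the rod carrying the hood (more than 0.5 N between them), hood at rest (value of joint hood between 0.67 and 0.81 rad and distance between prop_pin and hood_socket below 0.009 m and contact force between prop_rod and hood above 0.5 N and velocity of joint hood between -0.05 and 0.05 rad/s); the robot touches nothing.
It fails at once if the hood falls or is slammed down (faster than 2.5 rad/s) (velocity of joint hood below -2.5 rad/s).
It fails at once if something else on the bench is knocked away (moved more than 40 mm) (distance of any of wrench, hammer, angle_iron, spray_can, cleaner_bottle, carton, clamp, grinding_disc from where it was at the start of the episode above 0.04 m).
It also fails if it takes over 59 s, if anything falls off the work surface, if the arm or the gripper's body presses on something with over 40 N, if the wrist force passes 120 N, or if a joint passes its speed limit or range.

## Working session

There is one attempt and no reset: what is moved stays moved. The work goes in short steps, Python scripts to look and compute and a tool call to move; the robot and the scene stay as the last step left them, time stands still between calls to the robot, and variables do not carry over. Pictures are saved under pics/ and viewed, at most 10 in all, crops included, and the job is handed in when it is done.

Besides the shell and the picture viewer there is one more tool, called after "Emit:" as name(argument=value, ...), one argument or row to a line, values as JSON. arm_command: Moves the arm, as the interface text tells. Shifts and turns lie within -1 to 1; 1 stands for 0.08 m of shift or pi/2 rad of turn. Its arguments: {"type":"object","properties":{"plan":{"type":"string"},"squeeze":{"type":"number"}},"required":["plan"]}

```bash
mkdir -p pics; ls
cat > a.py <<'E'
from station import robot
import cv2,numpy as np
for c in ("side","top"):
    im=robot.read_camera(c); cv2.imwrite(f"pics/{c}0.png",im[:,:,::-1])
    for n in ("filter_unit","hood_handle","hood_hinge","hood_socket","prop_pivot","prop_pin","prop_grip"):
        r=robot.mark_of(n,c)
        print(c,n,[(np.round(d["position"],0).tolist(),round(d["p"],2)) for d in r[:2]])
for n in ("wrench","hammer","angle_iron","spray_can","cleaner_bottle","carton","clamp","grinding_disc"):
    r=robot.mark_of(n,"top"); print(n,[(np.round(d["position"],0).tolist(),round(d["p"],2)) for d in r[:1]])
print(robot.read_state())
E
python3 a.py; python3 -c "
import cv2,numpy as np
cv2.imwrite('pics/both0.png',cv2.resize(np.hstack([cv2.imread('pics/side0.png'),cv2.imread('pics/top0.png')]),(800,300)))"
```

```text
pics
side filter_unit [([594.0, -34.0, 85.0], 0.6)]
side hood_handle [([526.0, -160.0, 87.0], 0.8), ([702.0, -384.0, 2.0], 0.52)]
side hood_hinge [([434.0, 89.0, 86.0], 0.8), ([510.0, 458.0, -0.0], 0.26)]
side hood_socket [([597.0, -36.0, 84.0], 0.91)]
side prop_pivot []
side prop_pin [([551.0, 79.0, 75.0], 0.56), ([531.0, -447.0, 1.0], 0.44)]
side prop_grip [([588.0, 93.0, 69.0], 0.57)]
top filter_unit [([472.0, -6.0, 0.0], 0.85), ([517.0, 458.0, -1.0], 0.25)]
top hood_handle [([522.0, -154.0, 91.0], 0.86)]
top hood_hinge [([434.0, 89.0, 83.0], 0.6)]
top hood_socket [([589.0, -41.0, 80.0], 0.72), ([634.0, 366.0, 2.0], 0.23)]
top prop_pivot [([474.0, -4.0, -2.0], 0.59), ([665.0, 13.0, -0.0], 0.59)]
top prop_pin [([553.0, 84.0, 69.0], 0.78)]
top prop_grip [([586.0, 95.0, 73.0], 0.56)]
wrench [([664.0, 11.0, 3.0], 0.89)]
hammer [([575.0, -237.0, 0.0], 0.86)]
angle_iron [([791.0, -47.0, 0.0], 0.97)]
spray_can [([637.0, 366.0, -1.0], 0.79)]
cleaner_bottle [([518.0, 455.0, -1.0], 0.79)]
carton [([536.0, -447.0, 1.0], 0.95)]
clamp [([704.0, -385.0, -2.0], 0.74)]
grinding_disc [([760.0, 216.0, -4.0], 0.87)]
{'time': 1.2, 'joint_pos': array([-7.54015004e+01,  1.79622447e+01, -2.69582750e+00,  6.93397420e+01,
        1.08628335e-03,  9.00014397e+01]), 'qd': array([-0.0691471 ,  0.01058033, -0.00419682,  0.11890311,  0.13664844,
        0.03499005]), 'joint_torque': array([-3.92096525e-03, -5.39466333e+01,  3.40052533e+01,  1.50919986e-03,
       -5.53769696e-04,  3.31090270e-06]), 'tool_pos': array([ 151.23687515, -580.64603082,  248.3207974 ]), 'orientation': array([ 1.79997814e+02, -1.08633827e-03,  1.45970599e+01]), 'ft_force': array([-0.45809785, -0.37176252, -0.10512308]), 'ft_torque': array([ 0.02953272,  0.04353224, -0.00387748]), 'grasp_force': 0.0, 'gripper_width': 1.000806485895833}
```

View pics/both0.png

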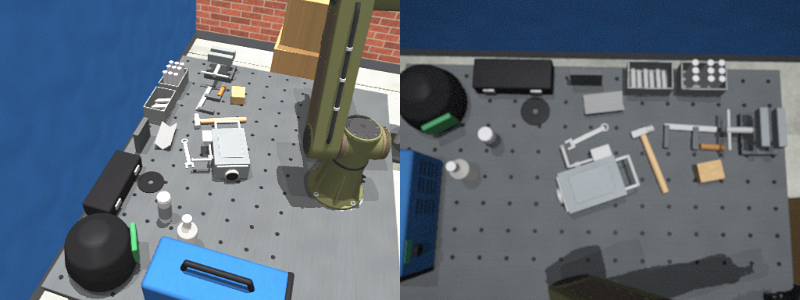

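Emit:
arm_command(
  plan="0.88 -0.48 0 0 0 -0.061 0.176; 0.88 -0.48 0 0 0 -0.061 0.176; 0.88 -0.48 0 0 0 -0.061 0.176",
  squeeze=40,
)

```text
time: 1.45
tool_pos: [213.1, -521.9, 248.3]
orientation: [-179.9, -0.2, 20.3]
ft_force: [0.4, -1.3, 0.1]
gripper_width: 0.608
grasp_force: 0.0
```

Emit:
arm_command(
  plan="0.9 -0.5 0 0 0 0 0.176; 0.9 -0.5 0 0 0 0 0.176; 0.9 -0.5 0 0 0 0 0.176",
)

```text
time: 1.7
tool_pos: [266.8, -458.9, 248.4]
orientation: [-179.9, -0.2, 20.4]
ft_force: [-0.7, -0.7, -0.4]
gripper_width: 0.591
grasp_force: 0.0
```

Emit:
arm_command(
  plan="0.9 -0.5 0 0 0 0 0.176; 0.9 -0.5 0 0 0 0 0.176; 0.9 -0.5 0 0 0 0 0.176",
)

```text
time: 1.95
tool_pos: [320.7, -396.9, 248.5]
orientation: [-179.9, -0.2, 20.4]
ft_force: [0.5, -0.5, -0.1]
gripper_width: 0.59
grasp_force: 0.0
```

Emit:
arm_command(
  plan="0.9 -0.5 0 0 0 0 0.176; 0.9 -0.5 0 0 0 0 0.176; 0.9 -0.5 0 0 0 0 0.176",
)

```text
time: 2.2
tool_pos: [374.7, -334.8, 248.5]
orientation: [-179.9, -0.2, 20.4]
ft_force: [-0.3, -0.3, 1.1]
gripper_width: 0.591
grasp_force: 0.0
```

Emit:
arm_command(
  plan="0.9 -0.5 0 0 0 0 0.176; 0.9 -0.5 0 0 0 0 0.176; 0.9 -0.5 0 0 0 0 0.176",
)

```text
time: 2.45
tool_pos: [428.7, -272.6, 248.5]
orientation: [-179.9, -0.2, 20.5]
ft_force: [0.0, 0.3, 0.1]
gripper_width: 0.587
grasp_force: 0.0
```

Emit:
arm_command(
  plan="0.9 -0.4 0 0 0 0 0.176; 0.9 -0.4 0 0 0 0 0.176; 0.9 -0.4 0 0 0 0 0.176; 0.9 -0.4 0 0 0 0 0.176",
)

```text
time: 2.78
tool_pos: [482.6, -221.0, 248.2]
orientation: [180.0, 0.0, 20.3]
ft_force: [0.2, 0.0, 0.2]
gripper_width: 0.589
grasp_force: 0.0
```

```bash
cat > h.py <<'E'
from station import robot
import cv2,numpy as np
def marks(cams,names):
    out={}
    for c in cams:
        im=robot.read_camera(c); cv2.imwrite(f"pics/{c}_{robot.read_state()['time']:.2f}.png",im[:,:,::-1])
        for n in names:
            for d in robot.mark_of(n,c)[:1]:
                print(c,n,np.round(d["position"],1).tolist(),round(d["p"],2)); out[c,n]=np.array(d["position"])
    return out
E
python3 - <<'E'
from h import *
o=marks(["wrist","top","side"],["hood_handle","hood_hinge","hood_socket","prop_pin","prop_grip","prop_pivot"])
print(robot.read_state()['tool_pos'])
im=cv2.imread(sorted(__import__('glob').glob('pics/wrist_*'))[-1]);cv2.imwrite('pics/w1.png',im)
c=robot.calibration('wrist');print(c)
# ray for line of the bar is measured from the picture next
E
```

```text
wrist hood_handle [522.0, -156.5, 89.7] 0.93
wrist prop_pivot [587.6, -67.3, 59.6] 0.6
top hood_handle [523.4, -153.8, 89.7] 0.63
top hood_hinge [434.4, 88.5, 83.5] 0.97
top prop_pin [548.8, 81.2, 76.3] 0.52
side hood_handle [525.3, -158.0, 86.9] 0.63
side hood_hinge [434.6, 93.3, 83.2] 0.73
side hood_socket [592.2, -37.2, 79.7] 0.93
side prop_pin [553.2, 79.0, 73.6] 0.68
side prop_grip [587.9, 91.1, 71.0] 0.54
side prop_pivot [434.5, 90.5, 83.3] 0.69
[ 481.85127134 -221.70644316  248.28211502]
{'fov_y': 65.52655748564568, 'cx': 256.11176795529144, 'cy': 200.40948597263895, 'rvec': array([-2.36486074,  1.65405635,  0.2506372 ]), 'tvec': array([-372.38288068,  321.16341254,  491.24245992])}
```

View pics/w1.png

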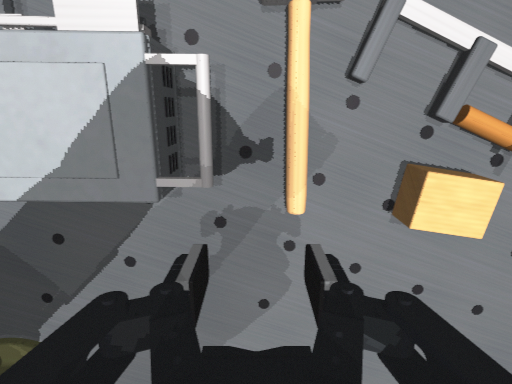

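Emit:
arm_command(
  plan="0.77 -0.59 0 0 0 0 0.176; 0.77 -0.59 0 0 0 0 0.176; 0.77 -0.59 0.5 0 0 0 0.176; 0.77 -0.59 0.9 0 0 0 0.176; 0.77 -0.59 0.9 0 0 0 0.176",
)

```text
time: 4.25
tool_pos: [519.8, -154.4, 170.5]
orientation: [-179.7, 0.4, 20.2]
ft_force: [-1.6, 0.9, -1.2]
gripper_width: 0.587
grasp_force: 0.0
```

Run:
```python
from h import *
marks(["wrist"],["hood_handle"])
s=robot.read_state();print(s['tool_pos'],s['orientation'])
```

```text
[ 522.42527646 -155.91429198  175.84151984] [-1.79898782e+02  1.39673923e-01  2.00948233e+01]
```

Emit:
arm_command(
  plan="0 0 0.5 0 0 0 0.176; 0 0 0.8 0 0 0 0.176; 0 0 0.95 0 0 0 0.176; 0 0 0.95 0 0 0 0.176",
)

```text
time: 4.68
tool_pos: [522.8, -156.6, 99.8]
orientation: [-179.9, 0.1, 20.0]
ft_force: [-0.6, -0.5, 0.2]
gripper_width: 0.591
grasp_force: 0.0
```

Emit:
arm_command(
  plan="0 0 0.13 0 0 0 0.176; 0 0 0.13 0 0 0 0.176; 0 0 0.13 0 0 0 0.176",
)

```text
time: 4.93
tool_pos: [524.4, -156.7, 91.2]
orientation: [179.9, -0.1, 20.1]
ft_force: [-0.8, -0.7, 0.0]
gripper_width: 0.591
grasp_force: 0.0
```

Emit:
arm_command(
  plan="0 0 0 0 0 0 -1; 0 0 0 0 0 0 -1; 0 0 0 0 0 0 -1; 0 0 0 0 0 0 -1; 0 0 0 0 0 0 -1",
)

```text
time: 5.35
tool_pos: [523.6, -155.3, 90.7]
orientation: [-179.9, -0.1, 20.1]
ft_force: [-1.5, 3.9, 6.0]
gripper_width: 0.123
grasp_force: 39.0
```

Run:
```python
import numpy as np
f=lambda t:np.array([-(262*np.cos(t)-6*np.sin(t)) *-1, -(262*np.sin(t)+6*np.cos(t))])/80
# tool y = -uy : bar at -r*uy => +r ; tool z = -height
for k in range(6):
    a=.3*k
    print('; '.join("0 %.2f %.2f 0 0 0 -1"%tuple(f(a+.06*j)-f(a)) for j in range(1,6)))
```

```text
0 -0.01 -0.20 0 0 0 -1; 0 -0.03 -0.39 0 0 0 -1; 0 -0.07 -0.59 0 0 0 -1; 0 -0.11 -0.78 0 0 0 -1; 0 -0.17 -0.96 0 0 0 -1
0 -0.07 -0.18 0 0 0 -1; 0 -0.15 -0.36 0 0 0 -1; 0 -0.24 -0.54 0 0 0 -1; 0 -0.34 -0.71 0 0 0 -1; 0 -0.45 -0.87 0 0 0 -1
0 -0.12 -0.16 0 0 0 -1; 0 -0.25 -0.30 0 0 0 -1; 0 -0.39 -0.45 0 0 0 -1; 0 -0.53 -0.58 0 0 0 -1; 0 -0.68 -0.70 0 0 0 -1
0 -0.16 -0.11 0 0 0 -1; 0 -0.33 -0.22 0 0 0 -1; 0 -0.50 -0.31 0 0 0 -1; 0 -0.68 -0.40 0 0 0 -1; 0 -0.86 -0.47 0 0 0 -1
0 -0.19 -0.06 0 0 0 -1; 0 -0.38 -0.11 0 0 0 -1; 0 -0.57 -0.15 0 0 0 -1; 0 -0.76 -0.18 0 0 0 -1; 0 -0.96 -0.19 0 0 0 -1
0 -0.20 -0.00 0 0 0 -1; 0 -0.39 0.00 0 0 0 -1; 0 -0.59 0.02 0 0 0 -1; 0 -0.78 0.06 0 0 0 -1; 0 -0.97 0.10 0 0 0 -1
```

Emit:
arm_command(
  plan="0 -0.01 -0.20 0 0 0 -1; 0 -0.03 -0.39 0 0 0 -1; 0 -0.07 -0.59 0 0 0 -1; 0 -0.11 -0.78 0 0 0 -1; 0 -0.17 -0.96 0 0 0 -1",
)

```text
time: 5.77
tool_pos: [519.2, -143.2, 167.5]
orientation: [180.0, -0.1, 20.1]
ft_force: [2.4, 0.4, -4.3]
gripper_width: 0.122
grasp_force: 38.8
```

Emit:
arm_command(
  plan="0 -0.07 -0.18 0 0 0 -1; 0 -0.15 -0.36 0 0 0 -1; 0 -0.24 -0.54 0 0 0 -1; 0 -0.34 -0.71 0 0 0 -1; 0 -0.45 -0.87 0 0 0 -1",
)

```text
time: 6.18
tool_pos: [507.7, -110.9, 237.9]
orientation: [179.7, -0.1, 20.0]
ft_force: [2.6, -3.3, -1.6]
gripper_width: 0.123
grasp_force: 38.9
```

Good; forces are low. Continue the arc.

Emit:
arm_command(
  plan="0 -0.12 -0.16 0 0 0 -1; 0 -0.25 -0.30 0 0 0 -1; 0 -0.39 -0.45 0 0 0 -1; 0 -0.53 -0.58 0 0 0 -1; 0 -0.68 -0.70 0 0 0 -1",
)

```text
time: 6.6
tool_pos: [490.0, -61.1, 295.3]
orientation: [179.5, -0.2, 20.0]
ft_force: [3.3, -8.8, 7.3]
gripper_width: 0.124
grasp_force: 39.0
```

Emit:
arm_command(
  plan="0 -0.16 -0.11 0 0 0 -1; 0 -0.33 -0.22 0 0 0 -1; 0 -0.50 -0.31 0 0 0 -1; 0 -0.68 -0.40 0 0 0 -1; 0 -0.86 -0.47 0 0 0 -1",
)

```text
time: 7.02
tool_pos: [466.5, 4.8, 333.4]
orientation: [179.6, -0.4, 20.0]
ft_force: [3.8, -5.5, 10.4]
gripper_width: 0.122
grasp_force: 41.6
```

Emit:
arm_command(
  plan="0 -0.19 -0.06 0 0 0 -1; 0 -0.38 -0.11 0 0 0 -1; 0 -0.57 -0.15 0 0 0 -1; 0 -0.76 -0.18 0 0 0 -1; 0 -0.96 -0.19 0 0 0 -1",
)

```text
time: 7.43
tool_pos: [440.1, 78.7, 347.9]
orientation: [179.9, -0.4, 20.1]
ft_force: [4.2, -0.2, 9.7]
gripper_width: 0.117
grasp_force: 43.3
```

Emit:
arm_command(
  plan="0 -0.20 0 0 0 0 -1; 0 -0.39 0 0 0 0 -1; 0 -0.59 0.02 0 0 0 -1; 0 -0.78 0.06 0 0 0 -1; 0 -0.93 0.09 0 0 0 -1",
)

```text
time: 7.85
tool_pos: [414.4, 149.8, 339.7]
orientation: [180.0, -0.4, 20.1]
ft_force: [7.9, 2.1, 0.7]
gripper_width: 0.121
grasp_force: 43.6
```

Emit:
arm_command(
  plan="0 0 0 0 0 0 -1; 0 0 0 0 0 0 -1",
)

```text
time: 8.02
tool_pos: [414.5, 149.7, 339.7]
orientation: [-180.0, -0.4, 20.2]
ft_force: [6.0, 3.8, 4.3]
gripper_width: 0.124
grasp_force: 43.9
```

Emit:
arm_command(
  plan="0 0 0 0 0 0 0.176; 0 0 0 0 0 0 0.176; 0 0 0 0 0 0 0.176; 0 0 0 0 0 0 0.176",
)

```text
time: 8.35
tool_pos: [411.8, 147.8, 337.7]
orientation: [180.0, 0.1, 20.1]
ft_force: [0.3, -0.3, -0.0]
gripper_width: 0.588
grasp_force: 0.0
```

Emit:
arm_command(
  plan="0 0 -0.3 0 0 0 0.176; 0 0 -0.6 0 0 0 0.176; 0 0 -0.8 0 0 0 0.176; 0 0 -0.8 0 0 0 0.176",
)

```text
time: 8.68
tool_pos: [413.1, 148.2, 404.9]
orientation: [180.0, -0.2, 20.1]
ft_force: [-0.3, 0.3, -0.2]
gripper_width: 0.591
grasp_force: 0.0
```

Run:
```python
from h import *
marks(["side","top","wrist"],["hood_handle","hood_socket","prop_pin","prop_grip","prop_pivot"])
s=robot.read_state();print(s['time'],s['tool_pos'],s['orientation'])
cv2.imwrite('pics/s2.png',np.hstack([cv2.resize(robot.read_camera(c)[:,:,::-1],(400,300)) for c in('side','top')]))
```

```text
side hood_handle [413.5, 149.9, 337.7] 0.85
side hood_socket [526.9, 162.6, 259.0] 0.87
side prop_pin [548.5, 79.6, 71.8] 0.4
side prop_grip [588.4, 90.8, 74.1] 0.51
side prop_pivot [632.6, 371.6, -0.2] 0.72
top hood_handle [413.5, 154.4, 339.3] 0.56
top hood_socket [434.6, 88.2, 84.1] 0.74
top prop_pin [549.5, 85.4, 74.7] 0.5
top prop_grip [587.3, 93.5, 72.6] 0.8
top prop_pivot [583.2, -67.2, 61.7] 0.86
wrist hood_handle [412.6, 150.7, 341.0] 0.75
wrist hood_socket [523.6, 163.3, 258.7] 0.73
wrist prop_pin [553.8, 85.7, 71.4] 0.92
wrist prop_grip [589.9, 94.2, 70.2] 0.66
wrist prop_pivot [587.9, -66.2, 64.2] 0.57
9.5833 [412.17897644 148.06086228 401.93998513] [-1.79998325e+02 -3.98195395e-03  2.00932579e+01]
```

View pics/s2.png

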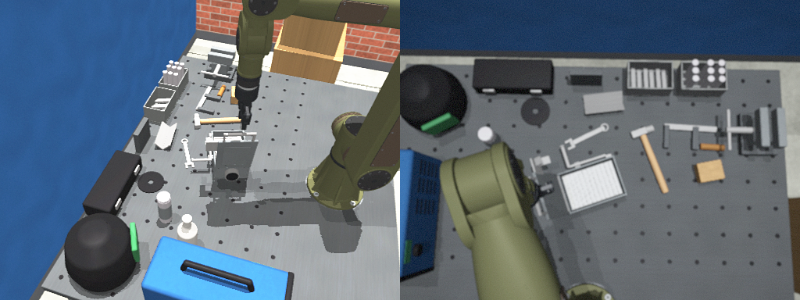

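Emit:
arm_command(
  plan="0.3 0.3 0 0 0 0 0.176; 0.6 0.6 0 0 0 0 0.176; 0.93 0.94 0 0 0 0 0.176; 0.93 0.94 0 0 0 0 0.176",
)

```text
time: 10.02
tool_pos: [512.3, 100.7, 400.0]
orientation: [179.9, 0.0, 19.9]
ft_force: [-2.7, 0.2, -0.5]
gripper_width: 0.589
grasp_force: 0.0
```

Emit:
arm_command(
  plan="0.3 0.3 0 0 0 0 0.176; 0.6 0.6 0 0 0 0 0.176; 0.93 0.94 0.2 0 0 0 0.176; 0.93 0.94 0.5 0 0 0 0.176",
)

```text
time: 10.35
tool_pos: [609.5, 55.4, 361.0]
orientation: [179.9, -0.2, 19.9]
ft_force: [-1.7, 0.1, -0.5]
gripper_width: 0.587
grasp_force: 0.0
```

Emit:
arm_command(
  plan="0 0 0.4 0 0 0 0.176; 0 0 0.8 0 0 0 0.176; 0 0 1 0 0 0 0.176; 0 0 1 0 0 0 0.176",
)

```text
time: 10.68
tool_pos: [601.1, 57.6, 277.1]
orientation: [-179.9, 0.4, 20.1]
ft_force: [-0.3, 1.0, 0.3]
gripper_width: 0.587
grasp_force: 0.0
```

Emit:
arm_command(
  plan="0 0 0.4 0 0 0 0.176; 0 0 0.8 0 0 0 0.176; 0 0 1 0 0 0 0.176; 0 0 1 0 0 0 0.176",
)

```text
time: 11.02
tool_pos: [601.7, 57.8, 199.2]
orientation: [-179.9, 0.3, 20.1]
ft_force: [0.5, -0.6, -1.3]
gripper_width: 0.587
grasp_force: 0.0
```

Run:
```python
from h import *
marks(["side","wrist"],["hood_handle","hood_socket","prop_pin","prop_grip","prop_pivot"])
s=robot.read_state();print(s['time'],s['tool_pos'],s['orientation'],s['joint_pos'])
cv2.imwrite('pics/s3.png',np.hstack([cv2.resize(robot.read_camera(c)[:,:,::-1],(400,300)) for c in('side','wrist')]))
```

```text
side hood_handle [415.3, 148.8, 337.4] 0.64
side hood_socket [521.6, 160.8, 262.6] 0.78
side prop_pin [547.9, 78.8, 73.0] 0.53
side prop_grip [585.5, 93.0, 72.8] 0.68
wrist hood_handle [589.0, 92.9, 71.8] 0.44
wrist prop_pin [553.3, 84.9, 71.4] 0.74
wrist prop_grip [590.9, 93.7, 71.2] 0.96
wrist prop_pivot [588.2, -60.9, 62.4] 0.96
11.6167 [603.73517491  57.90133392 202.26073769] [ 1.79992399e+02 -2.69613298e-02  2.00861987e+01] [ 5.47849511e+00  1.98271930e+01 -6.17853443e+00  6.39662658e+01
 -5.55644261e-04  1.65392298e+02]
```

View pics/s3.png

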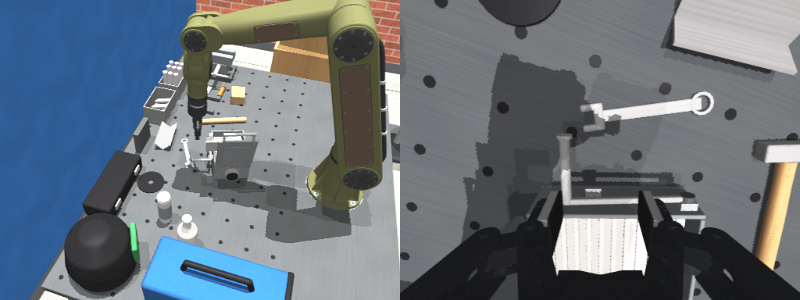

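Emit:
arm_command(
  plan="-0.03 -0.2 0 0 0 0 0.176; -0.03 -0.48 0.2 0 0 0 0.176; -0.03 -0.48 0.5 0 0 0 0.176; -0.03 -0.48 0.8 0 0 0 0.176; -0.03 -0.48 0.8 0 0 0 0.176",
)

```text
time: 12.13
tool_pos: [584.5, 93.7, 133.4]
orientation: [-179.9, 0.4, 20.2]
ft_force: [-1.2, -0.7, -1.7]
gripper_width: 0.586
grasp_force: 0.0
```

Run:
```python
from h import *
marks(["wrist"],["prop_pin","prop_grip"])
s=robot.read_state();print(s['time'],s['tool_pos'],s['orientation'],s['joint_pos'][5])
cv2.imwrite('pics/s4.png',np.hstack([cv2.resize(robot.read_camera(c)[:,:,::-1],(400,300)) for c in('side','wrist')]))
```

```text
wrist prop_pin [552.2, 84.5, 70.5] 0.85
wrist prop_grip [588.6, 91.5, 69.9] 0.77
12.2833 [588.23042576  93.46521206 138.72457919] [-1.79996670e+02 -1.24382109e-02  2.00993637e+01] 168.92603207081928
```

View pics/s4.png

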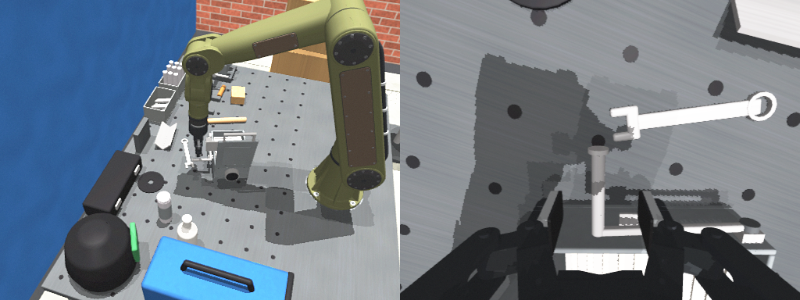

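Emit:
arm_command(
  plan="0 0 0.3 0 0 0 0.176; 0 0 0.6 0 0 0 0.176; 0 0 0.86 0 0 0 0.176; 0 0 0.86 0 0 0 0.176; 0 0 0.86 0 0 0 0.176",
)

```text
time: 12.8
tool_pos: [588.0, 93.0, 69.5]
orientation: [-180.0, 0.0, 20.1]
ft_force: [0.2, 0.1, 0.7]
gripper_width: 0.59
grasp_force: 0.0
```

Emit:
arm_command(
  plan="0 0 0 0 0 0 -1; 0 0 0 0 0 0 -1; 0 0 0 0 0 0 -1; 0 0 0 0 0 0 -1; 0 0 0 0 0 0 -1",
  squeeze=60,
)

```text
time: 13.22
tool_pos: [588.9, 95.3, 70.5]
orientation: [-179.8, -0.2, 20.1]
ft_force: [-1.0, 6.6, 0.6]
gripper_width: 0.116
grasp_force: 58.4
```

Run:
```python
from h import *
marks(["side"],["prop_pin","prop_grip","hood_handle"])
s=robot.read_state();print(s['time'],s['tool_pos'],s['orientation'],s['ft_force'],s['gripper_width'],s['grasp_force'])
f=lambda t:np.array([-150*np.cos(t),-150*np.sin(t)])/80
a=np.arange(0.05,1.13,.06)
for k in range(0,15,5):
    t=a[k]; print('; '.join("0 %.2f %.2f 0 0 0 -1"%tuple(f(t+.06*j)-f(t)) for j in range(1,6)))
```

```text
side prop_pin [530.3, -448.6, 3.0] 0.65
side prop_grip [575.0, -237.9, 1.9] 0.43
side hood_handle [412.4, 146.4, 337.2] 0.69
13.4167 [588.85975048  95.30004844  70.50741267] [-1.79791012e+02 -1.76001685e-01  2.01411546e+01] [-0.84979287  7.25832992  1.55138682] 0.11516488383388149 58.39412748813629
0 0.01 -0.11 0 0 0 -1; 0 0.02 -0.22 0 0 0 -1; 0 0.05 -0.33 0 0 0 -1; 0 0.08 -0.44 0 0 0 -1; 0 0.11 -0.55 0 0 0 -1
0 0.04 -0.10 0 0 0 -1; 0 0.09 -0.21 0 0 0 -1; 0 0.14 -0.30 0 0 0 -1; 0 0.20 -0.40 0 0 0 -1; 0 0.27 -0.49 0 0 0 -1
0 0.07 -0.09 0 0 0 -1; 0 0.15 -0.17 0 0 0 -1; 0 0.23 -0.25 0 0 0 -1; 0 0.31 -0.32 0 0 0 -1; 0 0.40 -0.39 0 0 0 -1
```

Emit:
arm_command(
  plan="0 0.01 -0.11 0 0 0 -1; 0 0.02 -0.22 0 0 0 -1; 0 0.05 -0.33 0 0 0 -1; 0 0.08 -0.44 0 0 0 -1; 0 0.11 -0.55 0 0 0 -1",
)

```text
time: 13.83
tool_pos: [591.6, 87.2, 114.5]
orientation: [-179.8, -0.2, 20.2]
ft_force: [1.1, 5.3, -4.2]
gripper_width: 0.119
grasp_force: 58.3
```

Emit:
arm_command(
  plan="0 0.04 -0.10 0 0 0 -1; 0 0.09 -0.21 0 0 0 -1; 0 0.14 -0.30 0 0 0 -1; 0 0.20 -0.40 0 0 0 -1; 0 0.27 -0.49 0 0 0 -1",
)

```text
time: 14.25
tool_pos: [598.6, 67.8, 154.2]
orientation: [-179.6, -0.2, 20.2]
ft_force: [-2.7, 10.4, 2.4]
gripper_width: 0.114
grasp_force: 58.5
```

Emit:
arm_command(
  plan="0 0.07 -0.09 0 0 0 -1; 0 0.15 -0.17 0 0 0 -1; 0 0.23 -0.25 0 0 0 -1; 0 0.31 -0.32 0 0 0 -1; 0 0.40 -0.39 0 0 0 -1",
)

```text
time: 14.67
tool_pos: [609.2, 38.9, 186.5]
orientation: [-179.5, -0.2, 20.2]
ft_force: [-7.8, 15.0, 17.4]
gripper_width: 0.116
grasp_force: 58.8
```

Emit:
arm_command(
  plan="0 0.08 -0.07 0 0 0 -1; 0 0.17 -0.13 0 0 0 -1; 0 0.26 -0.185 0 0 0 -1; 0 0.26 -0.185 0 0 0 -1; 0 0.26 -0.185 0 0 0 -1",
)

```text
time: 15.08
tool_pos: [617.1, 16.7, 202.1]
orientation: [-179.8, -0.3, 20.1]
ft_force: [-6.9, 6.5, 15.4]
gripper_width: 0.114
grasp_force: 59.2
```

Run:
```python
from h import *
marks(["side","wrist","top"],["prop_pin","prop_grip","hood_handle"])
s=robot.read_state();p=s['tool_pos'];print(s['time'],p,s['orientation'],s['ft_force'])
u=np.array([-.342,.94]);y=(p[:2]-[471.2,-11])@u; print(y, np.arctan2(p[2]+2-64.5,y+90))
```

```text
side prop_pin [578.8, -0.5, 199.8] 0.48
side prop_grip [614.4, 16.4, 198.8] 0.62
side hood_handle [413.1, 148.4, 335.5] 0.76
wrist prop_pin [580.4, 8.4, 195.2] 0.86
wrist prop_grip [618.2, 14.3, 198.2] 0.74
top prop_pin [700.9, -384.3, 1.5] 0.74
top prop_grip [576.7, -237.1, -0.8] 0.75
top hood_handle [413.8, 156.8, 338.4] 0.56
15.6833 [617.05064589  16.96639182 202.02442041] [-179.83966418   -0.2566759    20.13921682] [-5.75785567  5.94523677 14.69804876]
-23.592512582888475 1.1265682553394694
```

Emit:
arm_command(
  plan="0 0 0 0 0 0 0.176; 0 0 0 0 0 0 0.176; 0 0 0 0 0 0 0.176; 0 0 0 0 0 0 0.176",
)

```text
time: 16.02
tool_pos: [616.8, 14.8, 198.4]
orientation: [180.0, -0.0, 20.1]
ft_force: [1.1, -0.6, 0.4]
gripper_width: 0.586
grasp_force: 0.0
```

Emit:
arm_command(
  plan="0 0 -0.3 0 0 0 0.176; 0 0 -0.6 0 0 0 0.176; 0 0 -1 0 0 0 0.176; 0 0 -1 0 0 0 0.176",
)

```text
time: 16.35
tool_pos: [619.2, 14.8, 284.4]
orientation: [179.8, -0.4, 20.1]
ft_force: [1.1, -0.1, 0.3]
gripper_width: 0.586
grasp_force: 0.0
```

Run:
```python
from h import *
for i in range(2):
  o=marks(["side","wrist"],["prop_pin","prop_grip"])
  for k,v in o.items():
    y=(v[:2]-[471.2,-11])@np.array([-.342,.94]); print(k,round(np.arctan2(v[2]-64.5,y+90),3))
marks(["side"],["hood_handle","hood_socket"])
s=robot.read_state();p=s['tool_pos'];print(s['time'],p,s['orientation'],s['ft_force'])
cv2.imwrite('pics/s5.png',np.hstack([cv2.resize(robot.read_camera(c)[:,:,::-1],(400,300)) for c in('side','wrist')]))
```

```text
side prop_pin [512.7, 456.8, -1.0] 0.69
side prop_grip [614.9, 15.0, 197.5] 0.57
wrist prop_pin [579.1, 8.7, 194.7] 0.62
wrist prop_grip [618.0, 16.8, 198.2] 0.86
('side', 'prop_pin') -0.126
('side', 'prop_grip') 1.114
('wrist', 'prop_pin') 1.068
('wrist', 'prop_grip') 1.113
side prop_pin [578.8, 2.4, 198.3] 0.64
side prop_grip [613.1, 15.8, 198.9] 0.48
wrist prop_pin [580.2, 5.4, 192.5] 0.96
wrist prop_grip [616.9, 14.2, 198.7] 0.84
('side', 'prop_pin') 1.114
('side', 'prop_grip') 1.11
('wrist', 'prop_pin') 1.082
('wrist', 'prop_grip') 1.127
side hood_handle [415.1, 152.4, 338.8] 0.89
side hood_socket [525.5, 160.2, 262.5] 0.97
17.1 [616.71888942  14.98512348 278.24009208] [-1.79999692e+02  3.24802568e-03  2.00875704e+01] [ 0.18609274  0.09074119 -0.42857327]
```

View pics/s5.png

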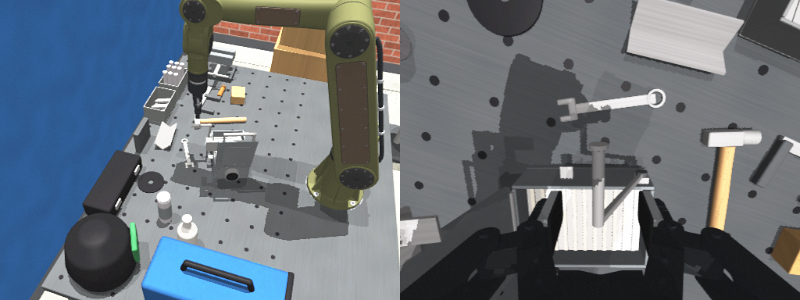

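Emit:
arm_command(
  plan="0 0 -0.4 0 0 0 0.176; 0 0 -0.8 0 0 0 0.176; 0 0 -1 0 0 0 0.176; 0 0 -1 0 0 0 0.176",
)

```text
time: 17.53
tool_pos: [618.3, 15.0, 363.0]
orientation: [179.9, -0.4, 20.1]
ft_force: [-0.1, 0.1, -0.4]
gripper_width: 0.586
grasp_force: 0.0
```

Emit:
arm_command(
  plan="-0.2 -0.2 -0.4 0 0 0 0.176; -0.4 -0.5 -0.6 0 0 0 0.176; -0.6 -0.82 -0.6 0 0 0 0.176; -0.6 -0.82 -0.6 0 0 0 0.176",
)

```text
time: 17.87
tool_pos: [546.3, 62.3, 407.9]
orientation: [-179.9, -0.1, 20.2]
ft_force: [0.1, 0.3, 0.4]
gripper_width: 0.586
grasp_force: 0.0
```

Emit:
arm_command(
  plan="-0.2 -0.27 0 0 0 0 0.176; -0.4 -0.54 0 0 0 0 0.176; -0.6 -0.82 0 0 0 0 0.176; -0.6 -0.82 0 0 0 0 0.176",
)

```text
time: 18.2
tool_pos: [478.4, 106.8, 406.2]
orientation: [-179.9, 0.1, 20.2]
ft_force: [0.8, 0.7, 0.3]
gripper_width: 0.591
grasp_force: 0.0
```

Emit:
arm_command(
  plan="-0.2 -0.27 0 0 0 -0.022 0.176; -0.4 -0.54 0 0 0 -0.022 0.176; -0.6 -0.82 0 0 0 -0.022 0.176; -0.6 -0.82 0 0 0 -0.022 0.176; -0.6 -0.82 0 0 0 -0.022 0.176",
)

```text
time: 18.62
tool_pos: [413.6, 150.6, 406.0]
orientation: [180.0, -0.0, 22.2]
ft_force: [0.1, 0.3, 0.9]
gripper_width: 0.591
grasp_force: 0.0
```

Run:
```python
from h import *
marks(["side","wrist"],["hood_handle","prop_grip"])
s=robot.read_state();p=s['tool_pos'];print(s['time'],p,s['orientation'],s['joint_pos'])
d=np.array([413.3,149.6])-p[:2];y=np.radians(s['orientation'][2]);print(d@[np.cos(y),np.sin(y)]/80,d@[np.sin(y),-np.cos(y)]/80,(p[2]-338)/80)
```

```text
side hood_handle [416.9, 149.7, 335.3] 0.89
side prop_grip [610.6, 16.9, 196.4] 0.71
wrist hood_handle [412.6, 150.9, 340.5] 0.65
wrist prop_grip [616.9, 15.7, 197.6] 0.88
18.9167 [414.56527461 149.89905522 405.91506546] [1.79994078e+02 3.50152888e-02 2.20035893e+01] [ 1.98841795e+01 -3.88473714e-01 -4.03374138e+00  8.63895047e+01
 -7.21304398e-03  1.77880591e+02]
-0.01606447405512176 -0.0024597693637926897 0.8489383182270387
```

Emit:
arm_command(
  plan="-0.01 0 0.3 0 0 0 0.176; -0.01 0 0.6 0 0 0 0.176; -0.01 0 0.85 0 0 0 0.176; -0.01 0 0.85 0 0 0 0.176; -0.01 0 0.85 0 0 0 0.176",
)

```text
time: 19.33
tool_pos: [412.8, 149.5, 337.8]
orientation: [180.0, 0.1, 22.0]
ft_force: [-0.3, 0.2, 0.4]
gripper_width: 0.585
grasp_force: 0.0
```

Emit:
arm_command(
  plan="0 0 0 0 0 0 -1; 0 0 0 0 0 0 -1; 0 0 0 0 0 0 -1; 0 0 0 0 0 0 -1; 0 0 0 0 0 0 -1",
  squeeze=40,
)

```text
time: 19.75
tool_pos: [413.8, 150.6, 339.6]
orientation: [-180.0, -0.1, 22.0]
ft_force: [-1.2, 1.4, 5.7]
gripper_width: 0.123
grasp_force: 39.0
```

Run:
```python
import numpy as np
g=lambda t:np.array([262*np.cos(t)-6*np.sin(t), -(262*np.sin(t)+6*np.cos(t))])/80
def f(t): r,z=g(t); return np.array([-.035*r,r,z])
for k in range(5):
    a=1.8-.2*k
    print(a,'; '.join("%.2f %.2f %.2f 0 0 0 -1"%tuple(f(a-.04*j)-f(a)) for j in range(1,6)))
a=.8
print('; '.join("%.2f %.2f %.2f 0 0 0 -1"%tuple(f(a-.02*j)-f(a)) for j in range(1,6)))
```

```text
1.8 -0.00 0.13 -0.03 0 0 0 -1; -0.01 0.26 -0.06 0 0 0 -1; -0.01 0.39 -0.08 0 0 0 -1; -0.02 0.52 -0.09 0 0 0 -1; -0.02 0.65 -0.10 0 0 0 -1
1.6 -0.00 0.13 -0.00 0 0 0 -1; -0.01 0.26 -0.00 0 0 0 -1; -0.01 0.39 0.00 0 0 0 -1; -0.02 0.52 0.01 0 0 0 -1; -0.02 0.65 0.03 0 0 0 -1
1.4 -0.00 0.13 0.02 0 0 0 -1; -0.01 0.26 0.05 0 0 0 -1; -0.01 0.38 0.08 0 0 0 -1; -0.02 0.51 0.12 0 0 0 -1; -0.02 0.63 0.16 0 0 0 -1
1.2 -0.00 0.12 0.05 0 0 0 -1; -0.01 0.24 0.10 0 0 0 -1; -0.01 0.36 0.16 0 0 0 -1; -0.02 0.48 0.22 0 0 0 -1; -0.02 0.59 0.28 0 0 0 -1
1.0 -0.00 0.11 0.07 0 0 0 -1; -0.01 0.22 0.15 0 0 0 -1; -0.01 0.32 0.22 0 0 0 -1; -0.01 0.42 0.31 0 0 0 -1; -0.02 0.52 0.39 0 0 0 -1
-0.00 0.05 0.05 0 0 0 -1; -0.00 0.09 0.09 0 0 0 -1; -0.00 0.14 0.14 0 0 0 -1; -0.01 0.18 0.19 0 0 0 -1; -0.01 0.23 0.23 0 0 0 -1
```

Emit:
arm_command(
  plan="0 0.13 -0.05 0 0 0 -1; -0.01 0.26 -0.08 0 0 0 -1; -0.01 0.39 -0.10 0 0 0 -1; -0.02 0.52 -0.11 0 0 0 -1; -0.02 0.65 -0.12 0 0 0 -1",
)

```text
time: 20.17
tool_pos: [431.6, 100.2, 348.2]
orientation: [-180.0, -0.0, 22.0]
ft_force: [2.2, 1.9, -4.6]
gripper_width: 0.124
grasp_force: 39.0
```

Emit:
arm_command(
  plan="0 0.13 0 0 0 0 -1; -0.01 0.26 0 0 0 0 -1; -0.01 0.39 0 0 0 0 -1; -0.02 0.52 0.01 0 0 0 -1; -0.02 0.65 0.03 0 0 0 -1",
)

```text
time: 20.58
tool_pos: [449.2, 51.1, 345.7]
orientation: [180.0, 0.0, 22.1]
ft_force: [-1.9, 0.0, -4.3]
gripper_width: 0.124
grasp_force: 39.1
```

Emit:
arm_command(
  plan="0 0.13 0.02 0 0 0 -1; -0.01 0.26 0.05 0 0 0 -1; -0.01 0.38 0.08 0 0 0 -1; -0.02 0.51 0.12 0 0 0 -1; -0.02 0.63 0.16 0 0 0 -1",
)

```text
time: 21.0
tool_pos: [466.5, 3.8, 332.1]
orientation: [180.0, 0.1, 22.1]
ft_force: [-3.7, -2.7, 3.7]
gripper_width: 0.123
grasp_force: 39.8
```

Emit:
arm_command(
  plan="0 0.12 0.05 0 0 0 -1; -0.01 0.24 0.10 0 0 0 -1; -0.01 0.36 0.16 0 0 0 -1; -0.02 0.48 0.22 0 0 0 -1; -0.02 0.59 0.28 0 0 0 -1",
)

```text
time: 21.42
tool_pos: [482.6, -40.0, 309.1]
orientation: [-179.9, 0.1, 22.1]
ft_force: [-5.6, 0.4, -3.2]
gripper_width: 0.122
grasp_force: 39.3
```

Emit:
arm_command(
  plan="0 0.11 0.07 0 0 0 -1; -0.01 0.22 0.15 0 0 0 -1; -0.01 0.32 0.22 0 0 0 -1; -0.01 0.36 0.26 0 0 0 -1; -0.01 0.36 0.26 0 0 0 -1",
)

```text
time: 21.83
tool_pos: [492.6, -67.5, 288.1]
orientation: [180.0, 0.1, 22.0]
ft_force: [-4.4, -1.3, -0.8]
gripper_width: 0.127
grasp_force: 39.1
```

Run:
```python
from h import *
o=marks(["side","wrist"],["hood_handle","hood_socket","prop_pin","prop_grip"])
for k,v in o.items():
    y=(v[:2]-[471.2,-11])@np.array([-.342,.94]); print(k,round(np.arctan2(v[2]-64.5,y+90),3), round(np.arctan2(v[2]-86.5,107.5-y),3))
s=robot.read_state();p=s['tool_pos'];print(s['time'],p,s['ft_force'])
a=robot.read_camera('side')[:,:,::-1][120:260,200:360]; b=robot.read_camera('wrist')[:,:,::-1]
cv2.imwrite('pics/s6.png',np.hstack([cv2.resize(a,(400,350)),cv2.resize(b,(400,350))]))
```

```text
side hood_handle [495.1, -67.4, 282.3] 0.58
side hood_socket [576.2, 17.4, 217.9] 0.75
side prop_pin [576.9, -0.1, 199.8] 0.59
side prop_grip [792.0, -49.0, -2.4] 0.66
wrist hood_handle [490.4, -69.2, 288.5] 0.72
wrist hood_socket [574.4, 18.0, 215.6] 0.9
wrist prop_grip [494.6, -67.1, 290.5] 0.5
('side', 'hood_handle') 1.439 0.86
('side', 'hood_socket') 1.086 0.845
('side', 'prop_pin') 1.128 0.704
('side', 'prop_grip') -2.263 -0.338
('wrist', 'hood_handle') 1.443 0.875
('wrist', 'hood_socket') 1.074 0.841
('wrist', 'prop_grip') 1.442 0.881
22.3333 [492.39262948 -66.78121923 288.81799449] [-5.73577994 -2.79022012 -1.19858866]
```

View pics/s6.png

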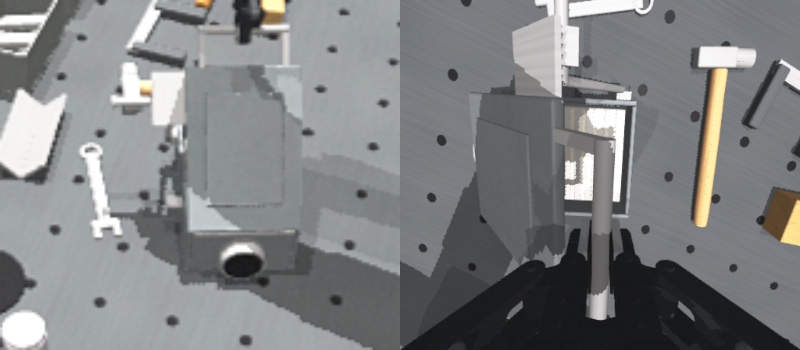

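Emit:
arm_command(
  plan="0 0.05 0.04 0 0 0 -1; 0 0.10 0.09 0 0 0 -1; 0 0.15 0.13 0 0 0 -1; -0.01 0.20 0.18 0 0 0 -1; -0.01 0.20 0.18 0 0 0 -1",
)

```text
time: 22.85
tool_pos: [498.1, -82.1, 273.9]
orientation: [-180.0, 0.1, 22.0]
ft_force: [-4.6, -1.5, -2.4]
gripper_width: 0.123
grasp_force: 39.1
```

Emit:
arm_command(
  plan="0 0.02 0.02 0 0 0 -1; 0 0.04 0.04 0 0 0 -1; 0 0.06 0.06 0 0 0 -1; 0 0.06 0.06 0 0 0 -1; 0 0.06 0.06 0 0 0 -1",
)

```text
time: 23.27
tool_pos: [499.4, -86.0, 269.9]
orientation: [-180.0, 0.1, 22.1]
ft_force: [-5.0, -1.3, -2.1]
gripper_width: 0.124
grasp_force: 39.0
```

Emit:
arm_command(
  plan="0 0.02 0.02 0 0 0 -1; 0 0.03 0.03 0 0 0 -1; 0 0.03 0.03 0 0 0 -1; 0 0.03 0.03 0 0 0 -1",
)

```text
time: 23.6
tool_pos: [499.7, -86.5, 269.3]
orientation: [-179.8, -0.0, 22.1]
ft_force: [-12.8, 4.6, 11.8]
gripper_width: 0.127
grasp_force: 40.5
```

Emit:
arm_command(
  plan="0 0.02 0.02 0 0 0 -1; 0 0.03 0.03 0 0 0 -1; 0 0.03 0.03 0 0 0 -1; 0 0.03 0.03 0 0 0 -1",
)

```text
time: 23.93
tool_pos: [500.4, -86.8, 268.4]
orientation: [-179.6, -0.2, 22.2]
ft_force: [-18.5, 12.3, 23.0]
gripper_width: 0.126
grasp_force: 42.3
```

Run:
```python
from h import *
for i in range(2):
  o=marks(["side","wrist","top"],["hood_handle","hood_socket","prop_pin","prop_grip"])
s=robot.read_state();p=s['tool_pos'];print(s['time'],p,s['ft_force'])
a=robot.read_camera('side')[:,:,::-1][120:220,220:320]; b=robot.read_camera('wrist')[:,:,::-1][0:150,80:280]
cv2.imwrite('pics/s7.png',np.hstack([cv2.resize(a,(400,400)),cv2.resize(b,(400,400))]))
```

```text
side hood_handle [501.2, -88.9, 264.5] 0.63
side hood_socket [584.7, 3.5, 201.5] 0.69
side prop_pin [579.6, -64.4, 65.5] 0.47
side prop_grip [499.1, -89.9, 264.2] 0.74
wrist hood_handle [501.7, -88.0, 269.6] 0.56
wrist hood_socket [578.7, 1.4, 200.7] 0.92
top hood_handle [573.2, -237.9, 0.6] 0.46
top hood_socket [577.3, -1.4, 201.3] 0.75
top prop_pin [579.3, 4.7, 199.7] 0.66
top prop_grip [614.3, 15.8, 199.1] 0.6
side hood_handle [499.6, -86.0, 266.4] 0.64
side hood_socket [581.4, 2.8, 202.0] 0.75
side prop_pin [577.7, 1.6, 198.1] 0.58
side prop_grip [435.2, 90.7, 85.2] 0.6
wrist hood_handle [499.3, -88.7, 266.4] 0.81
wrist hood_socket [578.9, 5.7, 201.3] 0.7
top hood_socket [574.8, 0.1, 201.2] 0.73
top prop_pin [576.3, 2.3, 199.2] 0.46
top prop_grip [617.2, 17.2, 198.5] 0.6
25.4333 [500.31971769 -86.80046406 268.45344708] [-17.67637037  11.52244387  23.21969431]
```

View pics/s7.png

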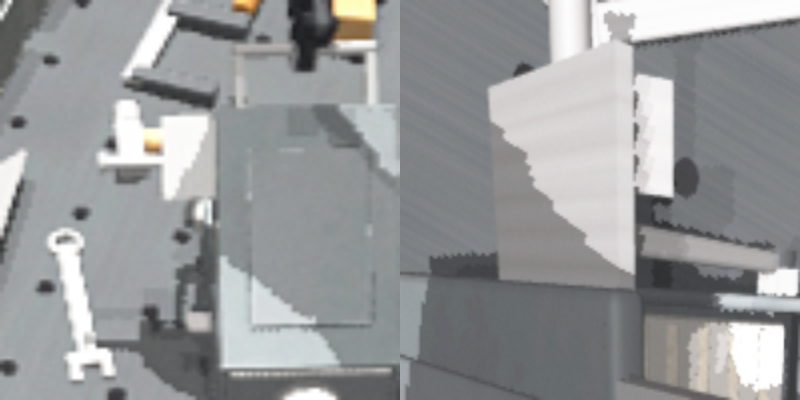

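Emit:
arm_command(
  plan="0 0 0 0 0 0 -0.15; 0 0 0 0 0 0 -0.15; 0 0 0 0 0 0 -0.15; 0 0 0 0 0 0 -0.15",
)

```text
time: 25.87
tool_pos: [502.9, -90.3, 265.8]
orientation: [179.9, -0.1, 22.1]
ft_force: [-0.1, 0.3, -1.3]
gripper_width: 0.423
grasp_force: 0.0
```

Emit:
arm_command(
  plan="0 0 -0.2 0 0 0 -0.15; 0 0 -0.5 0 0 0 -0.15; 0 0 -1 0 0 0 -0.15; 0 0 -1 0 0 0 -0.15; 0 0 -1 0 0 0 -0.15",
)

```text
time: 26.28
tool_pos: [503.8, -90.6, 347.8]
orientation: [179.8, -0.3, 22.1]
ft_force: [0.3, 0.1, -0.5]
gripper_width: 0.425
grasp_force: 0.0
```

Run:
```python
from h import *
for i in range(3):
  o=marks(["side","wrist","top"],["hood_handle","hood_socket","prop_pin","prop_grip"])
s=robot.read_state();p=s['tool_pos'];print(s['time'],p,s['ft_force'])
a=robot.read_camera('side')[:,:,::-1][120:220,220:320]; b=robot.read_camera('wrist')[:,:,::-1]
cv2.imwrite('pics/s8.png',np.hstack([cv2.resize(a,(400,400)),cv2.resize(b,(400,400))]))
```

```text
side hood_handle [499.9, -89.6, 265.0] 0.64
side hood_socket [581.3, 3.3, 207.4] 0.62
side prop_pin [579.7, -0.4, 196.3] 0.47
side prop_grip [617.2, 11.5, 200.4] 0.42
wrist hood_handle [500.0, -86.8, 269.3] 0.68
wrist hood_socket [577.8, 4.9, 202.0] 0.87
wrist prop_pin [700.3, -387.9, -2.6] 0.39
wrist prop_grip [617.9, 17.7, 193.5] 0.92
top hood_socket [575.9, -2.9, 201.9] 0.68
top prop_pin [578.3, 3.9, 196.4] 0.68
side hood_handle [501.8, -90.4, 265.3] 0.68
side hood_socket [581.6, 5.3, 202.7] 0.64
side prop_pin [578.5, -0.5, 197.3] 0.65
side prop_grip [612.9, 13.6, 198.1] 0.65
wrist hood_handle [500.2, -90.1, 270.9] 0.8
wrist hood_socket [579.2, 5.4, 202.0] 0.74
wrist prop_grip [617.5, 14.9, 199.5] 0.58
top hood_socket [576.9, 1.4, 201.1] 0.73
top prop_pin [577.8, 4.5, 199.9] 0.54
top prop_grip [617.7, 16.3, 199.2] 0.62
side hood_handle [500.7, -86.0, 262.7] 0.8
side prop_pin [577.0, 0.0, 195.4] 0.39
side prop_grip [616.1, 13.9, 198.0] 0.56
wrist hood_handle [500.0, -90.4, 268.8] 0.6
wrist hood_socket [574.6, -240.0, 1.3] 0.72
wrist prop_grip [620.0, 14.2, 196.6] 0.67
top hood_socket [577.2, -0.1, 200.2] 0.97
top prop_pin [576.8, 6.2, 198.5] 0.41
top prop_grip [617.3, 17.4, 196.9] 0.67
28.5333 [501.90749352 -90.18892252 345.47524126] [-0.31797557 -0.59303124 -0.57383867]
```

View pics/s8.png

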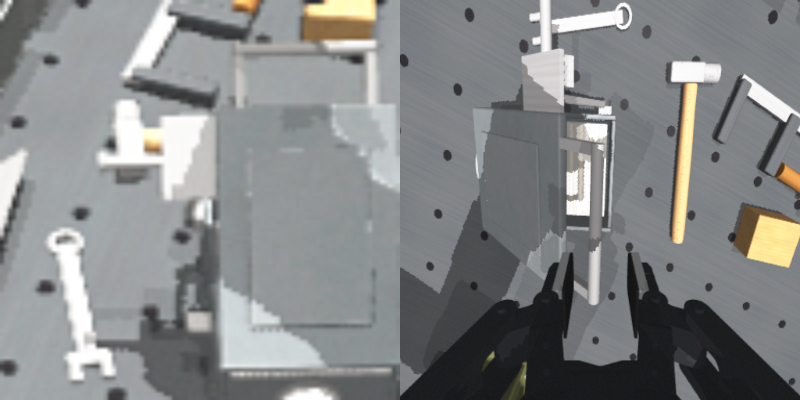

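```bash
python3 -c "
from station import robot
print(robot.hand_in())"
```

```text
the job is handed in; nothing more can be done
None
```

The job is handed in; no verdict was returned. My last measurements put the hood on the rod's pin at about 0.75 rad, the pin about 3 mm from home, the gripper clear, and nothing else on the bench touched.

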